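# Sort the left- and right-hand brackets and stamp the lot card

### The arm

A 7-joint arm with a two-finger parallel gripper is mounted at the origin on the work surface; the furniture and walls round the work are solid. World frame = base frame: x ahead of the robot, y to its left, z up, the work surface at z = 0. Lengths are in m, angles in rad, forces in N, time in s.
With the tool pointing down it reaches from about 0.35 to 0.9 m from the base axis. Payload 8.1 kg.
Tool frame: the origin (TCP) lies at the very end of the fingers, on their centre line; the grasp point (between the pads) lies 19 mm behind it (ctrl.grasp_offset is the distance from the TCP to the grasp point, in m); z points along the fingers, y is the line along which they close (so a half turn about z gives the same grasp; the last joint's range is limited). The gripper opens to 85 mm and grips with 20 to 120 N. Pads are 22 mm wide; open, the fingers measure 114 mm over their backs; the gripper's body (76 mm by 85 mm) begins 54 mm behind the grasp point. The pads swing forward as they close: fully open they stand 13 mm farther back than shut.
Start: joints at [-1.239, 0.434, 0.025, 1.573, -0.012, 1.134, -0.075], TCP at [0.263, 0.567, 0.231] pointing down, gripper open.
Joint ranges: [-2.62, 2.62], [-0.44, 2.09], [-1.27, 1.32], [0.08, 2.57], [-1.32, 4.46], [0.12, 2], [-2.74, 2.74]. Speed limits (rad/s): [2.22, 2.22, 3.01, 3.01, 3.14, 3.14, 3.14].

### API

Orientations are given as [roll, pitch, yaw] about the fixed x, y, z axes, in that order (R = Rz(yaw) Ry(pitch) Rx(roll)).
In Python, from bench import ctrl gives the robot as it stands.
- The arm moves only by the shell command python3 -m jog 'ROWS' [FORCE]. ROWS is JSON, a list of rows, each an object with "translation": the shift along the tool's x, y, z in mm, a list of three; "rot": the turn, a rotation vector about the tool's x, y, z in rad, a list of three; "grip": the closure in counts, from 0 (fully open) to 255 (shut). A call has 1 to 20 rows; each row shifts and turns the commanded pose from where the row before left it, along the tool's axes as they then stand; what a row does not reach is not made up. A row lasts 1/8 s, in which the tool goes at most 62.5 mm and 10.7 degrees, less where a joint would pass 70% of its speed; a pose out of reach is approached as far as the arm can. A call with a gripper value outside its range is refused whole. The fingers move at their own pace and stop on an object; FORCE is the grip in N (left out, the last holds). Time passes only in rows, so rows that do not move let the fingers close. It gives the time, the measured TCP pose, the force, the opening and the grip force at its end, in the units of the state.
- ctrl.sense(): the state, without advancing time (a new reading comes with each control period).
- ctrl.read_camera(name): name is "scene" or "top" or "wrist"; returns a dict with "image" (400x640x3 uint8, red, green, blue), "vfov" (degrees; the focal length in pixels is half the picture's height over the tangent of half this angle, whatever the lens; pixels are square), "cx", "cy" (the principal point, pixels), "rvec" (rotation vector, rad) and "tvec" (3), from world to camera coordinates, as OpenCV has them; the wrist camera has in their place "tool_from_camera" (4x4, takes a point from camera to tool coordinates, whose origin is the TCP and whose axes are the flange's). Camera axes: x right, y down, z forward; pixel columns grow to the right and rows downward; lengths in m; the calibration is good to about 2 mm. A picture is of the moment at which its call begins: read the wrist's pose just before it. There is no depth.
- ctrl.sign_off(): hands the job in; it is judged then, once.
The state is a dict: "t": time; "qpos": joint angles; "qvel": joint speeds; "effort": joint torques, N m; "tool_pos": TCP position; "tool_rot": TCP orientation; "contact_force": force on the tool from outside, world axes, zero at the start; "ft_torque": the same for the moment, N m; "grip_width": finger opening in m; "finger_force": force on a finger pad.
Only numpy, scipy, OpenCV 4.12 (cv2) and the standard library are available. Lean on these libraries where they do the work, as an engineer would, in place of code of your own. Each camera call takes 0.05 s, during which the arm holds its last target. There are 200 camera calls.

### The job

Sort the steel angle brackets standing on the table into the two side bins: left-hand ones (seen from above with the foot end towards you, the foot sticks out to the left, like a J) into the bin on the robot's left, right-hand ones (like an L) into the bin on its right, each one let go well down inside its bin. When all are in, press the treadle of the card stamp down to its stop, hold it there for a moment and let it spring back up. Leave the V-block, tape roll and plug gauge where they are.

Things in the scene. Friction and masses are not known exactly. Their poses are not given: they have to be found in the camera images.
- bracket_l1_mid (a point): centre of the upright web of a left-hand steel angle bracket (may be absent): web 80 mm along own x, 10 mm thick (own y), 45 mm high (own z, up). A flat foot, 8 mm thick, own x -40 to -5 mm, sticks out from the web's bottom edge to own +y (to +45 mm). From above, foot end towards you, it reads like a capital J (a mirrored L). Point is 22.5 mm above its underside. 0.18-0.35 kg; grasp across the web
- bracket_l2_mid (a point): centre of the upright web of a left-hand steel angle bracket (may be absent): web 80 mm along own x, 10 mm thick (own y), 45 mm high (own z, up). A flat foot, 8 mm thick, own x -40 to -5 mm, sticks out from the web's bottom edge to own +y (to +45 mm). From above, foot end towards you, it reads like a capital J (a mirrored L). Point is 22.5 mm above its underside. 0.18-0.35 kg; grasp across the web
- bracket_l3_mid (a point): centre of the upright web of a left-hand steel angle bracket (may be absent): web 80 mm along own x, 10 mm thick (own y), 45 mm high (own z, up). A flat foot, 8 mm thick, own x -40 to -5 mm, sticks out from the web's bottom edge to own +y (to +45 mm). From above, foot end towards you, it reads like a capital J (a mirrored L). Point is 22.5 mm above its underside. 0.18-0.35 kg; grasp across the web
- bracket_r1_mid (a point): centre of the upright web of a right-hand steel angle bracket (may be absent): web 80 mm along own x, 10 mm thick (own y), 45 mm high (own z, up). A flat foot, 8 mm thick, own x -40 to -5 mm, sticks out from the web's bottom edge to own -y (to -45 mm). From above, foot end towards you, it reads like a capital L. Point is 22.5 mm above its underside. 0.18-0.35 kg; grasp across the web
- bracket_r2_mid (a point): centre of the upright web of a right-hand steel angle bracket (may be absent): web 80 mm along own x, 10 mm thick (own y), 45 mm high (own z, up). A flat foot, 8 mm thick, own x -40 to -5 mm, sticks out from the web's bottom edge to own -y (to -45 mm). From above, foot end towards you, it reads like a capital L. Point is 22.5 mm above its underside. 0.18-0.35 kg; grasp across the web
- bracket_r3_mid (a point): centre of the upright web of a right-hand steel angle bracket (may be absent): web 80 mm along own x, 10 mm thick (own y), 45 mm high (own z, up). A flat foot, 8 mm thick, own x -40 to -5 mm, sticks out from the web's bottom edge to own -y (to -45 mm). From above, foot end towards you, it reads like a capital L. Point is 22.5 mm above its underside. 0.18-0.35 kg; grasp across the web
- bin_left_floor (a point): centre of the inner floor (4 mm above the table) of the open grey steel bin on the robot's left (+y) side, fixed; inside 200 mm (own x) by 122 mm (own y), walls 4 mm thick, plain rim 50 mm (rolled edge 53 mm) above the table; blank card holder on its -x wall. Its yaw varies.
- bin_right_floor (a point): centre of the inner floor (4 mm above the table) of the open grey steel bin on the robot's right (-y) side, fixed; inside 200 mm (own x) by 122 mm (own y), walls 4 mm thick, plain rim 50 mm (rolled edge 53 mm) above the table; blank card holder on its -x wall. Its yaw varies.
- vice_top (a point): top, 142 mm above the table, over the middle of the green machine vice bolted down in front of the robot (about 270 x 260 mm with its handle, fixed); only an obstacle to reach over
- treadle_pad (a point): point to press on the ribbed rubber pad of the treadle of the card stamp (fixed grey bench stamp, base 195 x 80 mm). The treadle plate, 56 mm wide, points to the robot and slopes up to it; its hinge is 75 mm behind this point, 25 mm above the table. Free, this point is about 49 mm above the table; pressed straight down it sinks about 18 mm to the stop. The stamp's head, 128 mm high, begins 85 mm behind it
- treadle (a joint): angle of the treadle, rad: 0 = free (up), 0.25 = down at its stop, plate level. Spring: about 4 N at the pad to start, 10 N at the stop; it lifts the treadle back when let go
- v_block_mid (a point): middle of a steel V-block 45 x 50 x 34 mm; a bystander, to be left alone
- tape_roll_mid (a point): middle of a roll of masking tape, 110 mm across, 36 mm high; a bystander, to be left alone
- plug_gauge_mid (a point): middle of a steel plug gauge 113 mm long, 22 mm thick, lying; a bystander, to be left alone

How it is judged:
On the way, in this order (a step that is already met when the one before it is completed fails the run):
1. every bracket lies, released, in the bin of its own hand (x of bracket_l1_mid in the frame of bin_left_floor between -0.098 and 0.098 m and y of bracket_l1_mid in the frame of bin_left_floor between -0.059 and 0.059 m and z of bracket_l1_mid in the frame of bin_left_floor between -0.005 and 0.046 m and x of bracket_l2_mid in the frame of bin_left_floor between -0.098 and 0.098 m and y of bracket_l2_mid in the frame of bin_left_floor between -0.059 and 0.059 m and z of bracket_l2_mid in the frame of bin_left_floor between -0.005 and 0.046 m and x of bracket_l3_mid in the frame of bin_left_floor between -0.098 and 0.098 m and y of bracket_l3_mid in the frame of bin_left_floor between -0.059 and 0.059 m and z of bracket_l3_mid in the frame of bin_left_floor between -0.005 and 0.046 m and x of bracket_r1_mid in the frame of bin_right_floor between -0.098 and 0.098 m and y of bracket_r1_mid in the frame of bin_right_floor between -0.059 and 0.059 m and z of bracket_r1_mid in the frame of bin_right_floor between -0.005 and 0.046 m and x of bracket_r2_mid in the frame of bin_right_floor between -0.098 and 0.098 m and y of bracket_r2_mid in the frame of bin_right_floor between -0.059 and 0.059 m and z of bracket_r2_mid in the frame of bin_right_floor between -0.005 and 0.046 m and x of bracket_r3_mid in the frame of bin_right_floor between -0.098 and 0.098 m and y of bracket_r3_mid in the frame of bin_right_floor between -0.059 and 0.059 m and z of bracket_r3_mid in the frame of bin_right_floor between -0.005 and 0.046 m and contact force between each of bracket_l1, bracket_l2, bracket_l3, bracket_r1, bracket_r2, bracket_r3 and the fingers below 0.1 N), for 0.2 s.
2. the treadle is pressed down to its stop (value of joint treadle above 0.225 rad), for 0.2 s.
At the end, for the whole second after the job is handed in: every bracket present is inside the bin of its hand (the middle of its web between the bin's walls and below the rim), released and at rest, and the treadle has sprung back up (below 0.03 rad) after having been held at its stop (above 0.225 rad for 0.2 s) (all of step 1 and linear speed of each of bracket_l1, bracket_l2, bracket_l3, bracket_r1, bracket_r2, bracket_r3 below 0.03 m/s and value of joint treadle below 0.03 rad); the robot touches nothing.
It fails at once if the v_block is shifted by more than 5 cm (distance of v_block_mid from where it was at the start of the episode above 0.05 m).
It fails at once if the tape_roll is shifted by more than 5 cm (distance of tape_roll_mid from where it was at the start of the episode above 0.05 m).
It fails at once if the plug_gauge is shifted by more than 5 cm (distance of plug_gauge_mid from where it was at the start of the episode above 0.05 m).
Of bracket_l1, bracket_l2, bracket_l3, bracket_r1, bracket_r2, bracket_r3 only 5 to 6 are there at a start; the rules pass over those that are not, and their reading is None.
At some moment in a run one of bracket_l1, bracket_l2, bracket_l3, bracket_r1, bracket_r2, bracket_r3 may be knocked a few centimetres aside while the robot is not near it.
Once in a run the grip may slacken for a moment while it holds something.
It also fails if it takes over 210 s, if anything falls off the work surface, if the arm or the gripper's body presses on something with over 40 N, if the wrist force passes 120 N, or if a joint passes its speed limit or range.

## Working session

There is one attempt and no reset: what is moved stays moved. The work goes in short steps, Python scripts to look and compute and a shell command to move; the robot and the scene stay as the last step left them, time stands still between calls to the robot, and variables do not carry over. Pictures are saved under pics/ and viewed, at most 14 in all, crops included, and the job is handed in when it is done.

```bash
ls; mkdir -p pics
python3 - <<'E'
from bench import ctrl
import cv2,numpy as np
s=ctrl.sense();print(s)
for n in("scene","top"):
    c=ctrl.read_camera(n);cv2.imwrite(f"pics/{n}0.png",c["image"][:,:,::-1])
    print({k:v for k,v in c.items() if k!="image"})
    R=cv2.Rodrigues(np.array(c["rvec"],float))[0];print("campos",-R.T@np.array(c["tvec"]))
E
```

```text
pics
{'t': 0.0, 'qpos': array([-1.23862899,  0.43517841,  0.02495786,  1.57407291, -0.01159761,
        1.13400221, -0.07510687]), 'qvel': array([-3.42013717e-04,  8.40013687e-05,  3.12157044e-04,  2.51433821e-03,
       -1.23867526e-04, -1.64623227e-03, -5.86392007e-04]), 'effort': array([ 4.47010198e-04, -6.70467353e+01,  1.02467380e+00, -3.16214991e+01,
        1.52062287e-02,  1.24951117e-02, -1.88846366e-05]), 'tool_pos': array([0.26308535, 0.56638819, 0.23056284]), 'tool_rot': array([-3.14008251e+00,  1.33086373e-04,  2.70676372e+00]), 'contact_force': array([-0.33783203, -0.58310608, -0.63548215]), 'ft_torque': array([ 0.0026378 ,  0.03361856, -0.0096078 ]), 'finger_force': 0.0, 'grip_width': 0.08540081013764579}
{'vfov': 48.330797430131305, 'cx': 316.8065226202412, 'cy': 193.9714986339328, 'rvec': array([ 2.11037864, -0.68276929,  0.33743947]), 'tvec': array([-0.47301255,  0.25996752,  1.01379097])}
campos [ 6.69154314e-04 -8.22955782e-01  8.01148830e-01]
{'vfov': 53.36614829236759, 'cx': 319.5796553861813, 'cy': 195.0568702565395, 'rvec': array([ 2.17066214, -2.0153767 ,  0.22401841]), 'tvec': array([-0.07555041,  0.55907938,  1.11603076])}
campos [ 0.29774431 -0.06087942  1.21303103]
```

View pics/top0.png

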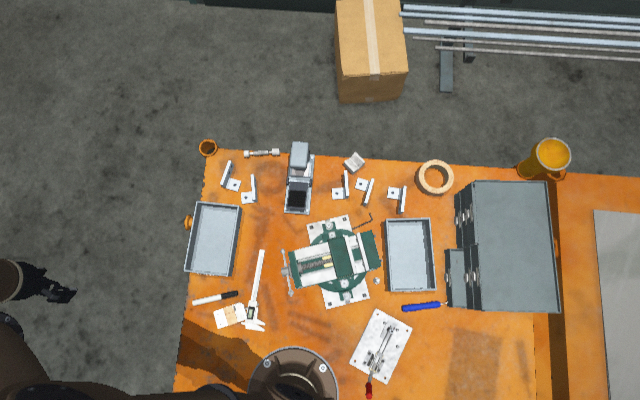

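View pics/scene0.png

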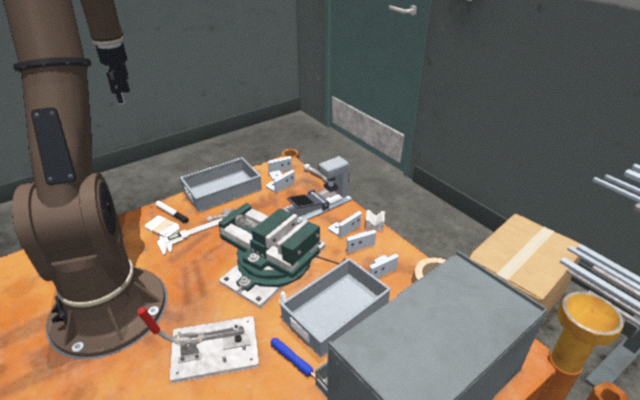

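The top view shows five brackets, at about (228,175), (250,190), (343,188), (367,192) and (398,200). The bins are at (213,238) and (408,255), and the treadle is near (297,198). Next I rectify this view to metric for measuring.

```bash
cat > h.py <<'E'
from bench import ctrl
import cv2,numpy as np
from scipy.spatial.transform import Rotation as Ro
def cam(n):
    s=ctrl.sense();c=ctrl.read_camera(n);f=200/np.tan(np.radians(c["vfov"])/2)
    K=np.array([[f,0,c["cx"]],[0,f,c["cy"]],[0,0,1]])
    if n=="wrist":
        T=np.eye(4);T[:3,:3]=Ro.from_euler("xyz",s["tool_rot"]).as_matrix();T[:3,3]=s["tool_pos"]
        W=T@np.array(c["tool_from_camera"]);W=np.linalg.inv(W);R,t=W[:3,:3],W[:3,3]
    else: R=cv2.Rodrigues(np.array(c["rvec"],float))[0];t=np.array(c["tvec"],float)
    return c["image"][:,:,::-1].copy(),K,R,t
def ray(uv,K,R,t,z):
    o=-R.T@t;uv=np.atleast_2d(uv).astype(float)
    d=(R.T@np.linalg.inv(K)@np.c_[uv,np.ones(len(uv))].T).T
    return o+d*((z-o[2])/d[:,2])[:,None]
def proj(P,K,R,t):
    q=(K@(R@np.atleast_2d(P).T+t[:,None])).T;return q[:,:2]/q[:,2:]
def rect(img,K,R,t,z,x0,x1,y0,y1,s):
    # up=+x, right=-y ; s px per m
    w,h=int((y1-y0)*s),int((x1-x0)*s)
    P=np.array([[x1,y1,z],[x1,y0,z],[x0,y0,z],[x0,y1,z]])
    H=cv2.getPerspectiveTransform(proj(P,K,R,t).astype(np.float32),np.float32([[0,0],[w,0],[w,h],[0,h]]))
    return cv2.warpPerspective(img,H,(w,h),flags=cv2.INTER_CUBIC)
E
python3 - <<'E'
from h import *
a=cam("top")
print(ray([[205,150],[240,206],[433,220],[297,198],[228,175],[398,200]],*a[1:],0.0).round(3))
r=rect(*a,0.045,.30,.80,-.42,.38,1000)
for i in range(0,800,100):
    cv2.putText(r,f"{.38-i/1000:.2f}",(i,10),0,.35,(0,0,0));cv2.line(r,(i,0),(i,6),0,1)
for i in range(0,500,100): cv2.putText(r,f"{.8-i/1000:.1f}",(0,i+10),0,.35,(0,0,0))
cv2.imwrite("pics/rect0.png",r)
E
```

```text
[[ 0.699  0.347  0.   ]
 [ 0.525  0.212  0.   ]
 [ 0.525 -0.387  0.   ]
 [ 0.563  0.037  0.   ]
 [ 0.622  0.262  0.   ]
 [ 0.58  -0.277  0.   ]]
```

View pics/rect0.png

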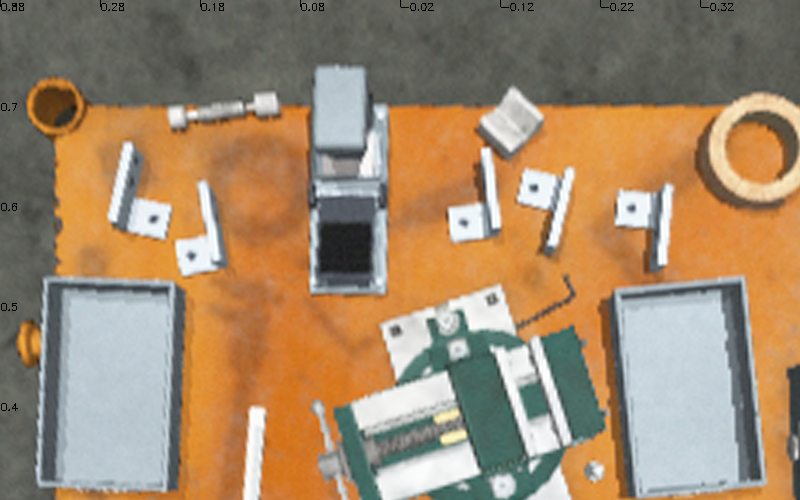

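Metric view, with y = .38-u/1000 and x = .8-v/1000:

| Bracket | Web pixel (u,v) | Foot | Hand |
|---|---|---|---|
| A | (124,185) | right, near end | R |
| B | (212,223) | left, near end | L |
| C | (490,192) | left, near end | L |
| D | (561,210) | left, far end | R |
| E | (663,228) | left, far end | R |

The treadle pad is near (345,250), with bystanders at (222,110), (512,122) and (755,150). I'll move above A and B and look from close by.

```bash
python3 -m jog '[{"translation":[0,0,0],"rot":[0,0,-0.145],"grip":0},{"translation":[0,0,0],"rot":[0,0,-0.145],"grip":0},{"translation":[0,0,0],"rot":[0,0,-0.145],"grip":0},{"translation":[-40,-38,-5],"rot":[0,0,0],"grip":0},{"translation":[-40,-38,-5],"rot":[0,0,0],"grip":0},{"translation":[-40,-38,-5],"rot":[0,0,0],"grip":0},{"translation":[-40,-38,-5],"rot":[0,0,0],"grip":0},{"translation":[-40,-38,0],"rot":[0,0,0],"grip":0},{"translation":[-40,-38,0],"rot":[0,0,0],"grip":0},{"translation":[-40,-38,0],"rot":[0,0,0],"grip":0},{"translation":[-30,-38,0],"rot":[0,0,0],"grip":0},{"translation":[-20,-38,0],"rot":[0,0,0],"grip":0},{"translation":[0,0,0],"rot":[0,0,0],"grip":0},{"translation":[0,0,0],"rot":[0,0,0],"grip":0}]' 80
python3 - <<'E'
from h import *
print(ctrl.sense()["qpos"].round(2))
a=cam("wrist");cv2.imwrite("pics/w1.png",a[0])
print("cam",(-a[2].T@a[3]).round(3)); print(ray([[0,0],[639,0],[639,399],[0,399]],*a[1:],0.045).round(3))
E
```

```text
t: 1.9
tool_pos: [0.5929, 0.2253, 0.251]
tool_rot: [3.141, -0.001, -3.141]
contact_force: [-0.9, 1.3, -0.2]
grip_width: 0.0855
finger_force: 0.0
[-0.49  0.44  0.06  1.52 -0.03  1.18  1.15]
cam [0.512 0.225 0.393]
[[ 0.432 -0.067  0.045]
 [ 0.433  0.525  0.045]
 [ 0.92   0.675  0.045]
 [ 0.919 -0.213  0.045]]
```

View pics/w1.png

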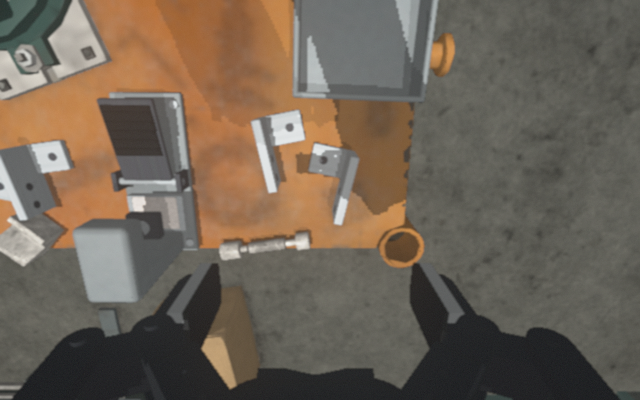

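The close view confirms A with its web top from (354,155) to (341,224) and foot left, and B with its web top from (256,121) to (269,191) and foot right. Pixel right is +y and down is +x.

```bash
cat > meas.py <<'E'
from h import *
import sys
# metric rectified upscaled crop(s) around x,y at z=.045 from a camera; detect steel mask too
def crops(n,centres,out,half=.065,s=2400):
    a=cam(n);T=[]
    for (x,y) in centres:
        r=rect(*a,.045,x-half,x+half,y-half,y+half,s)
        for k in range(-6,7,2):
            p=int((k*.01+half)*s);cv2.line(r,(p,0),(p,5),(0,0,255),1);cv2.line(r,(0,p),(5,p),(0,0,255),1)
        T.append(r)
    cv2.imwrite(out,np.hstack(T));return a
def pose(p,q):
    p,q=np.array(p),np.array(q);d=p-q
    return ((p+q)/2).round(4),np.linalg.norm(d).round(4),np.arctan2(d[1],d[0]).round(3)
E
python3 - <<'E'
from meas import *
a=cam("wrist")
P=ray([[341,224],[354,155],[269,191],[256,121]],*a[1:],.045)[:,:2]
print("A",*pose(P[0],P[1]),"B",*pose(P[2],P[3]))
a=cam("top")
g=lambda u,v:(.8-v/1000,.38-u/1000)
for n,p,q in(("A",(130,143),(115,222)),("B",(204,182),(216,265)),("C",(486,150),(495,232)),("D",(571,168),(553,250)),("E",(669,187),(660,268))): print(n,*pose(g(*p),g(*q)))
# bins: bright inside -> rim outline corners from rect image at z=.053
r=rect(*a,.05,.25,.57,-.44,.40,1000);h=cv2.cvtColor(r,cv2.COLOR_BGR2HSV)
m=((h[...,1]<90)).astype(np.uint8)*255
m=cv2.morphologyEx(m,cv2.MORPH_CLOSE,np.ones((9,9)))
m=cv2.morphologyEx(m,cv2.MORPH_OPEN,np.ones((15,15)))
for c in cv2.findContours(m,0,2)[0]:
    (cx,cy),(w,hh),an=cv2.minAreaRect(c)
    if w*hh>15000: print("bin? x %.3f y %.3f"%(.57-cy/1000,.40-cx/1000),round(w),round(hh),round(an,1))
E
```

```text
A [0.6168 0.2611] 0.0803 -0.148 B [0.5795 0.1697] 0.0761 0.134
A [0.6175 0.2575] 0.0804 -0.188
B [0.5765 0.17  ] 0.0839 0.144
C [ 0.609  -0.1105] 0.0825 0.109
D [ 0.591 -0.182] 0.084 -0.216
E [ 0.5725 -0.2845] 0.0815 -0.111
bin? x 0.381 y -0.098 266 253 28.4
bin? x 0.413 y -0.306 213 140 84.0
bin? x 0.411 y 0.295 211 318 0.0
```

```bash
python3 -m jog '[{"translation":[7,-28,0],"rot":[0,0,-0.067],"grip":100},{"translation":[7,-28,0],"rot":[0,0,-0.067],"grip":100},{"translation":[0,0,50],"rot":[0,0,0],"grip":100},{"translation":[0,0,50],"rot":[0,0,0],"grip":100},{"translation":[0,0,40],"rot":[0,0,0],"grip":100},{"translation":[0,0,30],"rot":[0,0,0],"grip":100},{"translation":[0,0,0],"rot":[0,0,0],"grip":100},{"translation":[0,0,0],"rot":[0,0,0],"grip":100}]'
python3 - <<'E'
from h import *
a=cam("wrist");cv2.imwrite("pics/w2.png",a[0])
E
```

```text
t: 3.05
tool_pos: [0.5819, 0.1693, 0.0826]
tool_rot: [3.141, 0.002, -3.007]
contact_force: [0.8, 0.4, 0.4]
grip_width: 0.0518
finger_force: 0.0
```

View pics/w2.png

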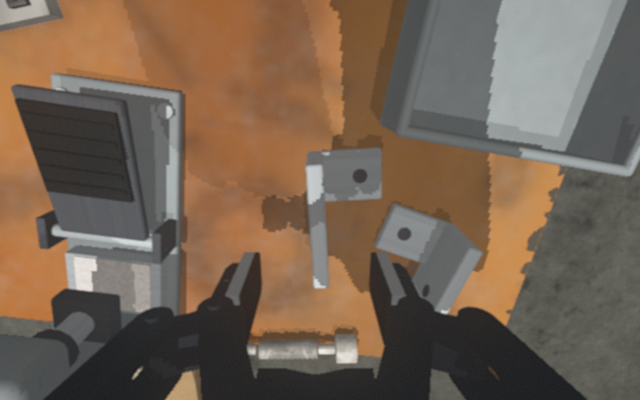

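The fingers (u 250 and 380) straddle B's web (u 316), so I descend and grip.

```bash
python3 -m jog '[{"translation":[0,0,25],"rot":[0,0,-0.02],"grip":100},{"translation":[0,0,25],"rot":[0,0,0],"grip":100},{"translation":[0,0,15],"rot":[0,0,0],"grip":100},{"translation":[0,0,0],"rot":[0,0,0],"grip":100},{"translation":[0,0,0],"rot":[0,0,0],"grip":255},{"translation":[0,0,0],"rot":[0,0,0],"grip":255},{"translation":[0,0,0],"rot":[0,0,0],"grip":255},{"translation":[0,0,0],"rot":[0,0,0],"grip":255},{"translation":[0,0,0],"rot":[0,0,0],"grip":255},{"translation":[0,0,-20],"rot":[0,0,0],"grip":255},{"translation":[0,0,-40],"rot":[0,0,0],"grip":255},{"translation":[0,0,-40],"rot":[0,0,0],"grip":255},{"translation":[0,0,0],"rot":[0,0,0],"grip":255}]' 80
```

```text
t: 4.72
tool_pos: [0.5832, 0.1691, 0.1195]
tool_rot: [3.14, 0.006, -2.988]
contact_force: [0.2, 0.8, -3.6]
grip_width: 0.0082
finger_force: 78.5
```

```bash
python3 -m jog '[{"translation":[0,0,0],"rot":[0,0,0.107],"grip":255},{"translation":[0,0,0],"rot":[0,0,0.107],"grip":255},{"translation":[40,24,0],"rot":[0,0,0],"grip":255},{"translation":[40,24,0],"rot":[0,0,0],"grip":255},{"translation":[40,24,0],"rot":[0,0,0],"grip":255},{"translation":[0,0,0],"rot":[0,0,0],"grip":255},{"translation":[0,0,0],"rot":[0,0,0],"grip":255}]'
python3 - <<'E'
from h import *
a=cam("wrist");cv2.imwrite("pics/w3.png",a[0])
E
```

```text
t: 5.6
tool_pos: [0.4656, 0.247, 0.1157]
tool_rot: [-3.141, -0.0, 3.082]
contact_force: [0.2, -1.0, -1.5]
grip_width: 0.0086
finger_force: 78.4
```

View pics/w3.png

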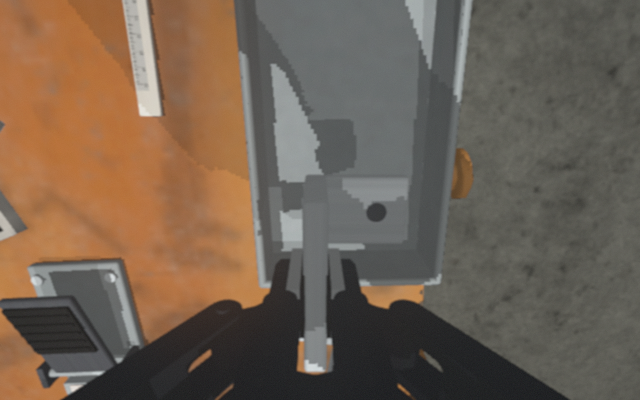

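The held web spans (315,180)-(318,370), and the bin's far rim corners show at (262,283) and (440,282). I check those against the estimate.

Run:
```python
from h import *
a=cam("wrist")
print(ray([[262,283],[440,282],[238,0],[472,0]],*a[1:],.052).round(3))
```

```text
[[0.514 0.205 0.052]
 [0.521 0.332 0.052]
 [0.336 0.212 0.052]
 [0.344 0.34  0.052]]
```

```bash
python3 -m jog '[{"translation":[2,0,30],"rot":[0,0,0],"grip":255},{"translation":[0,0,30],"rot":[0,0,0],"grip":255},{"translation":[0,0,20],"rot":[0,0,0],"grip":255},{"translation":[0,0,10],"rot":[0,0,0],"grip":255},{"translation":[0,0,0],"rot":[0,0,0],"grip":255},{"translation":[0,0,0],"rot":[0,0,0],"grip":255},{"translation":[0,0,0],"rot":[0,0,0],"grip":140},{"translation":[0,0,0],"rot":[0,0,0],"grip":140},{"translation":[0,0,0],"rot":[0,0,0],"grip":140},{"translation":[0,0,0],"rot":[0,0,0],"grip":140},{"translation":[0,0,-30],"rot":[0,0,0],"grip":140},{"translation":[0,0,-50],"rot":[0,0,0],"grip":140},{"translation":[0,0,-50],"rot":[0,0,0],"grip":140},{"translation":[0,0,-50],"rot":[0,0,0],"grip":100},{"translation":[0,0,0],"rot":[0,0,0],"grip":100}]'
python3 - <<'E'
from meas import *
a=cam("wrist");b=cam("top")
cv2.imwrite("pics/s4.png",np.vstack([a[0],rect(*b,.045,.5,.7,-.34,.30,1000)]))
E
```

```text
t: 7.58
tool_pos: [0.4658, 0.2489, 0.2103]
tool_rot: [3.137, 0.006, 3.082]
contact_force: [-0.5, -0.3, -0.9]
grip_width: 0.0519
finger_force: 0.0
```

View pics/s4.png

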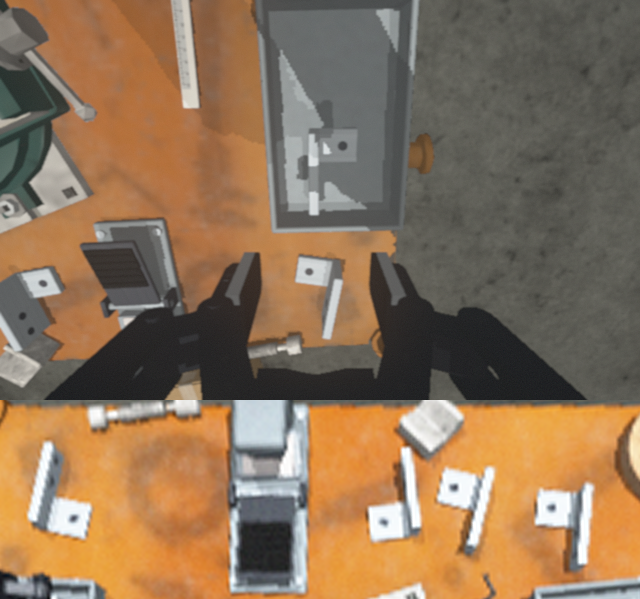

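B stands in the left bin (web at (314,175)), and the others are unmoved, with A at (332,300) in the wrist part. I fetch A next.

```bash
python3 -m jog '[{"translation":[0,0,0],"rot":[0,0,0.1],"grip":100},{"translation":[-36,8.5,0],"rot":[0,0,0],"grip":100},{"translation":[-36,8.5,0],"rot":[0,0,0],"grip":100},{"translation":[-36,8.5,0],"rot":[0,0,0],"grip":100},{"translation":[-36,8.5,0],"rot":[0,0,0],"grip":100},{"translation":[0,0,50],"rot":[0,0,0],"grip":100},{"translation":[0,0,50],"rot":[0,0,0],"grip":100},{"translation":[0,0,20],"rot":[0,0,0],"grip":100},{"translation":[0,0,0],"rot":[0,0,0],"grip":100},{"translation":[0,0,0],"rot":[0,0,0],"grip":100}]'
python3 - <<'E'
from h import *
a=cam("wrist");cv2.imwrite("pics/w5.png",a[0][100:,160:480])
E
```

```text
t: 8.93
tool_pos: [0.6115, 0.2583, 0.0865]
tool_rot: [-3.142, 0.0, 2.982]
contact_force: [0.8, -0.1, 0.0]
grip_width: 0.0518
finger_force: 0.0
```

View pics/w5.png

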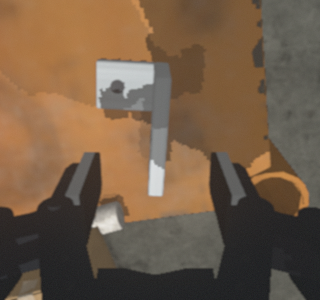

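The web (crop u 158) lies between the fingers (95 and 215), so I grip A and lift.

```bash
python3 -m jog '[{"translation":[0,0,25],"rot":[0,0,0],"grip":100},{"translation":[0,0,25],"rot":[0,0,0],"grip":100},{"translation":[0,0,18],"rot":[0,0,0],"grip":100},{"translation":[0,0,0],"rot":[0,0,0],"grip":100},{"translation":[0,0,0],"rot":[0,0,0],"grip":255},{"translation":[0,0,0],"rot":[0,0,0],"grip":255},{"translation":[0,0,0],"rot":[0,0,0],"grip":255},{"translation":[0,0,0],"rot":[0,0,0],"grip":255},{"translation":[0,0,0],"rot":[0,0,0],"grip":255},{"translation":[0,0,-20],"rot":[0,0,0],"grip":255},{"translation":[0,0,-40],"rot":[0,0,0],"grip":255},{"translation":[0,0,-50],"rot":[0,0,0],"grip":255},{"translation":[0,0,-50],"rot":[0,0,0],"grip":255},{"translation":[0,0,-50],"rot":[0,0,0],"grip":255},{"translation":[0,0,-30],"rot":[0,0,0],"grip":255},{"translation":[0,0,0],"rot":[0,0,0],"grip":255}]' 80
```

```text
t: 10.98
tool_pos: [0.6125, 0.2585, 0.2623]
tool_rot: [3.138, 0.005, 2.981]
contact_force: [1.2, -0.6, -3.1]
grip_width: 0.0085
finger_force: 78.1
```

```bash
python3 -m jog '[{"translation":[0,0,0],"rot":[0,0,-0.13],"grip":255},{"translation":[0,0,0],"rot":[0,0,-0.13],"grip":255},{"translation":[22,-37,0],"rot":[0,0,0],"grip":255},{"translation":[22,-37,0],"rot":[0,0,0],"grip":255},{"translation":[22,-37,0],"rot":[0,0,0],"grip":255},{"translation":[22,-37,0],"rot":[0,0,0],"grip":255},{"translation":[22,-37,0],"rot":[0,0,0],"grip":255},{"translation":[22,-37,0],"rot":[0,0,0],"grip":255},{"translation":[22,-37,0],"rot":[0,0,0],"grip":255},{"translation":[22,-37,0],"rot":[0,0,0],"grip":255},{"translation":[22,-37,0],"rot":[0,0,0],"grip":255},{"translation":[22,-37,0],"rot":[0,0,0],"grip":255},{"translation":[22,-37,0],"rot":[0,0,0],"grip":255},{"translation":[22,-37,0],"rot":[0,0,0],"grip":255},{"translation":[22,-37,0],"rot":[0,0,0],"grip":255},{"translation":[19,-31,0],"rot":[0,0,0],"grip":255},{"translation":[0,0,0],"rot":[0,0,0],"grip":255},{"translation":[0,0,0],"rot":[0,0,0],"grip":255}]'
python3 - <<'E'
from h import *
print(ctrl.sense()["qpos"].round(2))
a=cam("wrist");cv2.imwrite("pics/w6.png",a[0])
E
```

```text
t: 13.22
tool_pos: [0.3587, -0.2807, 0.2577]
tool_rot: [3.14, -0.001, -3.041]
contact_force: [-0.3, -0.6, -1.0]
grip_width: 0.0086
finger_force: 78.1
[ 0.2   0.13  0.39  1.95 -0.05  1.08  2.29]
```

View pics/w6.png

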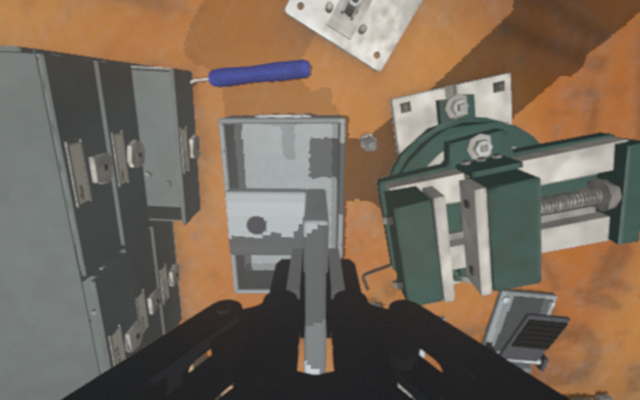

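The right bin's near rim corners are at (221,117) and (345,117), and the vice jaw's edge runs (385,180)-(403,303). I check the clearances.

Run:
```python
from h import *
a=cam("wrist")
print(ray([[221,117],[345,117],[236,292]],*a[1:],.052).round(3))
print(ray([[385,180],[403,303]],*a[1:],.12).round(3))
```

```text
[[ 0.314 -0.383  0.052]
 [ 0.301 -0.256  0.052]
 [ 0.522 -0.362  0.052]]
[[ 0.347 -0.221  0.12 ]
 [ 0.47  -0.182  0.12 ]]
```

Body clearance to the vice is too slim in the near half, so A goes into the far half instead.

```bash
python3 -m jog '[{"translation":[-45,-2,0],"rot":[0,0,0],"grip":255},{"translation":[-45,-2,0],"rot":[0,0,0],"grip":255},{"translation":[0,0,50],"rot":[0,0,0],"grip":255},{"translation":[0,0,50],"rot":[0,0,0],"grip":255},{"translation":[0,0,40],"rot":[0,0,0],"grip":255},{"translation":[0,0,0],"rot":[0,0,0],"grip":255},{"translation":[0,0,0],"rot":[0,0,0],"grip":255}]'
```

```text
t: 14.2
tool_pos: [0.45, -0.2766, 0.1196]
tool_rot: [-3.141, 0.001, -3.041]
contact_force: [0.7, 0.3, -1.6]
grip_width: 0.0085
finger_force: 78.1
```

```bash
python3 -m jog '[{"translation":[0,0,30],"rot":[0,0,0],"grip":255},{"translation":[0,0,30],"rot":[0,0,0],"grip":255},{"translation":[0,0,20],"rot":[0,0,0],"grip":255},{"translation":[0,0,13],"rot":[0,0,0],"grip":255},{"translation":[0,0,0],"rot":[0,0,0],"grip":255},{"translation":[0,0,0],"rot":[0,0,0],"grip":255},{"translation":[0,0,0],"rot":[0,0,0],"grip":180},{"translation":[0,0,0],"rot":[0,0,0],"grip":180},{"translation":[0,0,0],"rot":[0,0,0],"grip":180},{"translation":[0,0,-20],"rot":[0,0,0],"grip":180},{"translation":[0,0,-40],"rot":[0,0,0],"grip":180},{"translation":[0,0,-50],"rot":[0,0,0],"grip":180},{"translation":[0,0,-50],"rot":[0,0,0],"grip":100},{"translation":[0,0,-50],"rot":[0,0,0],"grip":100},{"translation":[0,0,0],"rot":[0,0,0],"grip":100}]'
python3 - <<'E'
from meas import *
a=cam("wrist");b=cam("top")
cv2.imwrite("pics/s7.png",np.vstack([a[0],rect(*b,.045,.5,.7,-.34,.30,1000)]))
E
```

```text
t: 16.08
tool_pos: [0.4508, -0.2779, 0.2392]
tool_rot: [-3.138, 0.007, -3.042]
contact_force: [1.4, 0.6, -0.1]
grip_width: 0.0514
finger_force: 0.0
```

View pics/s7.png

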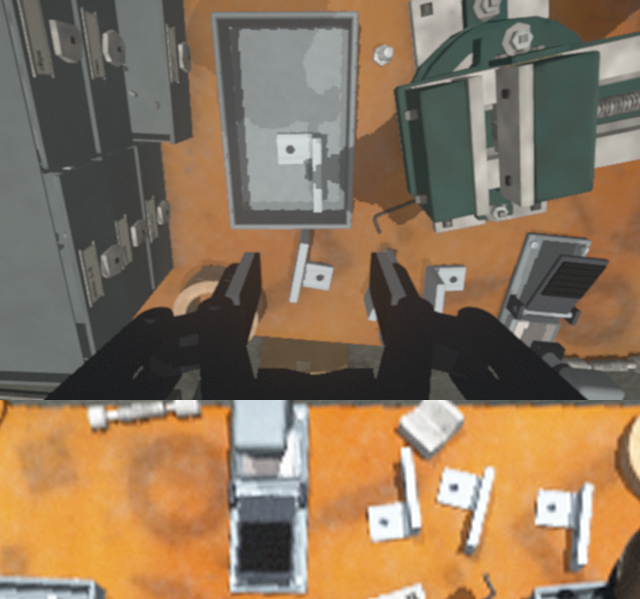

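A stands in the right bin (web top (317,138)-(319,212)). C, D and E are unmoved, and E's web top shows at (307,232)-(295,300). I refine A and E.

Run:
```python
from meas import *
a=cam("wrist")
P=ray([[295,300],[307,233]],*a[1:],.045)[:,:2];print("E",*pose(P[0],P[1]))
P=ray([[319,212],[317,138]],*a[1:],.049)[:,:2];print("A",*pose(P[0],P[1]))
print(ray([[213,15],[358,13],[236,227],[353,226]],*a[1:],.052).round(3))
```

```text
E [ 0.5617 -0.2823] 0.0877 -0.071
A [ 0.4519 -0.2738] 0.0781 0.129
[[ 0.315 -0.381  0.052]
 [ 0.301 -0.254  0.052]
 [ 0.515 -0.356  0.052]
 [ 0.502 -0.231  0.052]]
```

```bash
python3 -m jog '[{"translation":[0,0,0],"rot":[0,0,0.105],"grip":100},{"translation":[0,0,0],"rot":[0,0,0.105],"grip":100},{"translation":[-40,2,0],"rot":[0,0,0],"grip":100},{"translation":[-40,2,0],"rot":[0,0,0],"grip":100},{"translation":[-40,2,0],"rot":[0,0,0],"grip":100},{"translation":[0,0,50],"rot":[0,0,0],"grip":100},{"translation":[0,0,50],"rot":[0,0,0],"grip":100},{"translation":[0,0,50],"rot":[0,0,0],"grip":100},{"translation":[0,0,0],"rot":[0,0,0],"grip":100},{"translation":[0,0,0],"rot":[0,0,0],"grip":100}]'
python3 - <<'E'
from h import *
a=cam("wrist");cv2.imwrite("pics/w8.png",a[0][100:,160:480])
E
```

```text
t: 17.48
tool_pos: [0.5692, -0.2843, 0.0861]
tool_rot: [-3.141, 0.0, 3.031]
contact_force: [0.4, -0.5, 0.2]
grip_width: 0.0519
finger_force: 0.0
```

View pics/w8.png

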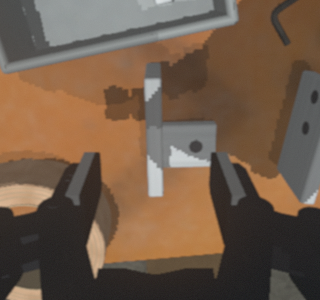

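E's web (crop u 153) is centred between the fingers and the tape is clear, so I grip and lift.

```bash
python3 -m jog '[{"translation":[0,0,20],"rot":[0,0,0],"grip":140},{"translation":[0,0,25],"rot":[0,0,0],"grip":140},{"translation":[0,0,15],"rot":[0,0,0],"grip":140},{"translation":[0,0,8],"rot":[0,0,0],"grip":140},{"translation":[0,0,0],"rot":[0,0,0],"grip":255},{"translation":[0,0,0],"rot":[0,0,0],"grip":255},{"translation":[0,0,0],"rot":[0,0,0],"grip":255},{"translation":[0,0,0],"rot":[0,0,0],"grip":255},{"translation":[0,0,0],"rot":[0,0,0],"grip":255},{"translation":[0,0,-20],"rot":[0,0,0],"grip":255},{"translation":[0,0,-40],"rot":[0,0,0],"grip":255},{"translation":[0,0,-50],"rot":[0,0,0],"grip":255},{"translation":[0,0,-50],"rot":[0,0,0],"grip":255},{"translation":[0,0,0],"rot":[0,0,0],"grip":255}]' 80
```

```text
t: 19.27
tool_pos: [0.571, -0.2853, 0.1828]
tool_rot: [-3.139, 0.008, 3.031]
contact_force: [0.8, 0.9, -3.2]
grip_width: 0.0085
finger_force: 78.3
```

```bash
python3 -m jog '[{"translation":[0,0,0],"rot":[0,0,-0.11],"grip":255},{"translation":[0,0,0],"rot":[0,0,-0.11],"grip":255},{"translation":[39,-11,0],"rot":[0,0,0],"grip":255},{"translation":[39,-11,0],"rot":[0,0,0],"grip":255},{"translation":[39,-11,0],"rot":[0,0,0],"grip":255},{"translation":[0,0,30],"rot":[0,0,0],"grip":255},{"translation":[0,0,30],"rot":[0,0,0],"grip":255},{"translation":[0,0,0],"rot":[0,0,0],"grip":255},{"translation":[0,0,0],"rot":[0,0,0],"grip":255}]'
python3 - <<'E'
from h import *
a=cam("wrist");cv2.imwrite("pics/w9.png",a[0])
E
```

```text
t: 20.4
tool_pos: [0.4564, -0.3296, 0.118]
tool_rot: [-3.141, 0.0, -3.031]
contact_force: [0.6, 0.2, -3.3]
grip_width: 0.0085
finger_force: 78.1
```

View pics/w9.png

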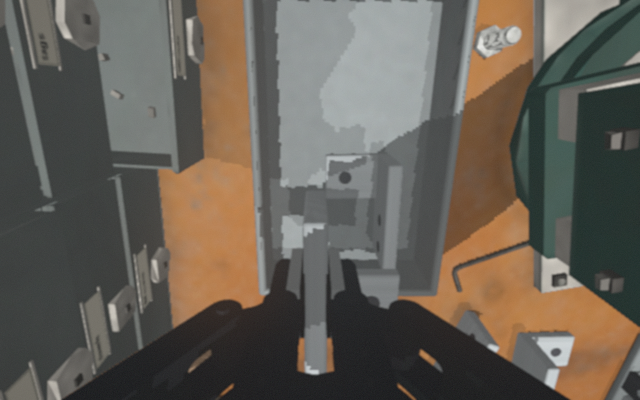

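E is held above its slot, with A's web at (393,215) and its foot tip at (328,180), so I lower and release.

```bash
python3 -m jog '[{"translation":[0,-1,30],"rot":[0,0,0],"grip":255},{"translation":[0,0,30],"rot":[0,0,0],"grip":255},{"translation":[0,0,20],"rot":[0,0,0],"grip":255},{"translation":[0,0,11],"rot":[0,0,0],"grip":255},{"translation":[0,0,0],"rot":[0,0,0],"grip":255},{"translation":[0,0,0],"rot":[0,0,0],"grip":255},{"translation":[0,0,0],"rot":[0,0,0],"grip":185},{"translation":[0,0,0],"rot":[0,0,0],"grip":185},{"translation":[0,0,0],"rot":[0,0,0],"grip":185},{"translation":[0,0,-20],"rot":[0,0,0],"grip":185},{"translation":[0,0,-40],"rot":[0,0,0],"grip":185},{"translation":[0,0,-50],"rot":[0,0,0],"grip":185},{"translation":[0,0,-50],"rot":[0,0,0],"grip":120},{"translation":[0,0,-50],"rot":[0,0,0],"grip":120},{"translation":[0,0,0],"rot":[0,0,0],"grip":120}]'
python3 - <<'E'
from meas import *
a=cam("wrist");b=cam("top")
cv2.imwrite("pics/s10.png",np.vstack([a[0],rect(*b,.045,.5,.7,-.34,.30,1000)]))
E
```

```text
t: 22.32
tool_pos: [0.4581, -0.3319, 0.2405]
tool_rot: [-3.137, 0.006, -3.032]
contact_force: [0.0, -0.5, -0.5]
grip_width: 0.0451
finger_force: 0.0
```

View pics/s10.png

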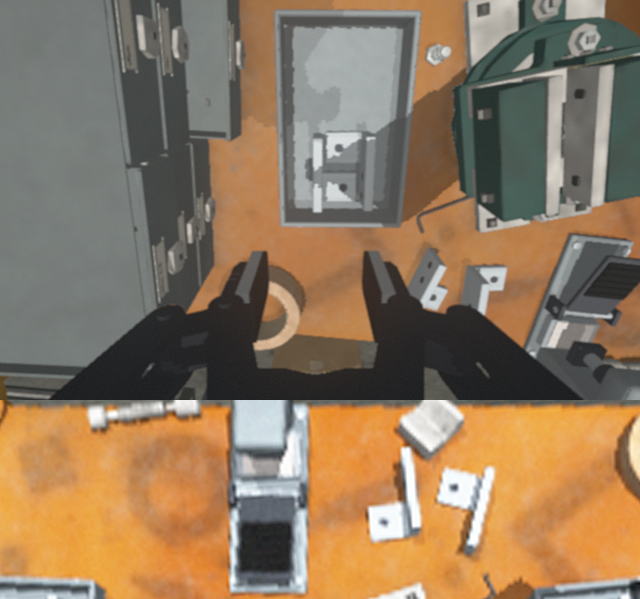

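A and E stand nested in the right bin (webs (319,170) and (368,170)). C (411,492) and D (480,508) are unchanged. I move to D and check numerically from here, since only one picture is left.

```bash
python3 -m jog '[{"translation":[0,0,0],"rot":[0,0,0.17],"grip":120},{"translation":[0,0,0],"rot":[0,0,0.17],"grip":120},{"translation":[-18.5,35.5,0],"rot":[0,0,0],"grip":120},{"translation":[-18.5,35.5,0],"rot":[0,0,0],"grip":120},{"translation":[-18.5,35.5,0],"rot":[0,0,0],"grip":120},{"translation":[-18.5,35.5,0],"rot":[0,0,0],"grip":120},{"translation":[-18.5,35.5,0],"rot":[0,0,0],"grip":120},{"translation":[0,0,50],"rot":[0,0,0],"grip":120},{"translation":[0,0,50],"rot":[0,0,0],"grip":120},{"translation":[0,0,50],"rot":[0,0,0],"grip":120},{"translation":[0,0,0],"rot":[0,0,0],"grip":120},{"translation":[0,0,0],"rot":[0,0,0],"grip":120}]'
cat > chk.py <<'E'
from meas import *
# steel pixels in the wrist view near the fingers, on plane z=.045, in tool coordinates (mm)
def web():
    s=ctrl.sense();a=cam("wrist");h=cv2.cvtColor(a[0],cv2.COLOR_BGR2HSV)
    m=((h[...,1]<70)&(h[...,2]>85)).astype(np.uint8);m[300:]=0
    for v in range(140,300,12):
        u=np.where(m[v,262:374])[0]+262
        if len(u): print(v,u.min(),u.max(),len(u),(ray([[u.min(),v],[u.max(),v]],*a[1:],.045)[:,:2]).round(3).tolist())
    print(s["tool_pos"].round(4),s["tool_rot"].round(3))
if __name__=="__main__": web()
E
python3 chk.py
```

```text
t: 23.92
tool_pos: [0.5872, -0.1791, 0.0871]
tool_rot: [-3.141, 0.0, 2.911]
contact_force: [-0.1, -0.4, 0.3]
grip_width: 0.0453
finger_force: 0.0
164 307 320 14 [[0.546, -0.175], [0.548, -0.168]]
176 305 321 17 [[0.553, -0.178], [0.555, -0.169]]
188 304 321 18 [[0.56, -0.18], [0.562, -0.17]]
200 304 321 18 [[0.567, -0.182], [0.569, -0.172]]
212 305 321 17 [[0.574, -0.183], [0.576, -0.174]]
224 305 373 69 [[0.582, -0.185], [0.591, -0.145]]
236 305 373 69 [[0.589, -0.187], [0.599, -0.146]]
248 305 373 60 [[0.597, -0.189], [0.607, -0.148]]
260 305 373 61 [[0.605, -0.191], [0.615, -0.149]]
272 305 320 16 [[0.614, -0.193], [0.616, -0.183]]
284 305 320 16 [[0.622, -0.195], [0.624, -0.185]]
[ 0.5872 -0.1791  0.0871] [-3.141  0.     2.911]
```

D's web is aligned within 3 mm, so I grip it and lift.

```bash
python3 -m jog '[{"translation":[0,-3,20],"rot":[0,0,0],"grip":120},{"translation":[0,0,25],"rot":[0,0,0],"grip":120},{"translation":[0,0,16],"rot":[0,0,0],"grip":120},{"translation":[0,0,8],"rot":[0,0,0],"grip":120},{"translation":[0,0,0],"rot":[0,0,0],"grip":255},{"translation":[0,0,0],"rot":[0,0,0],"grip":255},{"translation":[0,0,0],"rot":[0,0,0],"grip":255},{"translation":[0,0,0],"rot":[0,0,0],"grip":255},{"translation":[0,0,0],"rot":[0,0,0],"grip":255},{"translation":[0,0,-20],"rot":[0,0,0],"grip":255},{"translation":[0,0,-40],"rot":[0,0,0],"grip":255},{"translation":[0,0,-50],"rot":[0,0,0],"grip":255},{"translation":[0,0,-50],"rot":[0,0,0],"grip":255},{"translation":[0,0,-50],"rot":[0,0,0],"grip":255},{"translation":[0,0,0],"rot":[0,0,0],"grip":255}]' 80
```

```text
t: 25.85
tool_pos: [0.5881, -0.1825, 0.2314]
tool_rot: [3.141, 0.007, 2.912]
contact_force: [0.2, -0.1, -3.8]
grip_width: 0.0083
finger_force: 78.3
```

```bash
python3 -m jog '[{"translation":[0,0,0],"rot":[0,0,-0.17],"grip":255},{"translation":[0,0,0],"rot":[0,0,-0.17],"grip":255},{"translation":[34,-17,0],"rot":[0,0,0],"grip":255},{"translation":[34,-17,0],"rot":[0,0,0],"grip":255},{"translation":[34,-17,0],"rot":[0,0,0],"grip":255},{"translation":[34,-17,0],"rot":[0,0,0],"grip":255},{"translation":[34,-17,0],"rot":[0,0,0],"grip":255},{"translation":[34,-17,0],"rot":[0,0,0],"grip":255},{"translation":[36,-17,0],"rot":[0,0,0],"grip":255},{"translation":[0,0,40],"rot":[0,0,0],"grip":255},{"translation":[0,0,40],"rot":[0,0,0],"grip":255},{"translation":[0,0,30],"rot":[0,0,0],"grip":255},{"translation":[0,0,0],"rot":[0,0,0],"grip":255},{"translation":[0,0,0],"rot":[0,0,0],"grip":255}]'
```

```text
t: 27.6
tool_pos: [0.3607, -0.3265, 0.1177]
tool_rot: [-3.142, -0.0, -3.032]
contact_force: [0.0, 0.9, -3.1]
grip_width: 0.0083
finger_force: 78.2
```

```bash
python3 -m jog '[{"translation":[0,0,30],"rot":[0,0,0],"grip":255},{"translation":[0,0,30],"rot":[0,0,0],"grip":255},{"translation":[0,0,20],"rot":[0,0,0],"grip":255},{"translation":[0,0,11],"rot":[0,0,0],"grip":255},{"translation":[0,0,0],"rot":[0,0,0],"grip":255},{"translation":[0,0,0],"rot":[0,0,0],"grip":255},{"translation":[0,0,0],"rot":[0,0,0],"grip":160},{"translation":[0,0,0],"rot":[0,0,0],"grip":160},{"translation":[0,0,0],"rot":[0,0,0],"grip":160},{"translation":[0,0,-20],"rot":[0,0,0],"grip":160},{"translation":[0,0,-40],"rot":[0,0,0],"grip":160},{"translation":[0,0,-50],"rot":[0,0,0],"grip":160},{"translation":[0,0,-50],"rot":[0,0,0],"grip":100},{"translation":[0,0,-50],"rot":[0,0,0],"grip":100},{"translation":[0,0,0],"rot":[0,0,0],"grip":100}]'
```

```text
t: 29.48
tool_pos: [0.3623, -0.3277, 0.2401]
tool_rot: [-3.137, 0.006, -3.032]
contact_force: [-0.1, 0.4, -0.5]
grip_width: 0.0517
finger_force: 0.0
```

```bash
python3 -m jog '[{"translation":[-33,23.5,0],"rot":[0,0,0],"grip":100},{"translation":[-33,23.5,0],"rot":[0,0,0],"grip":100},{"translation":[-33,23.5,0],"rot":[0,0,0],"grip":100},{"translation":[-33,23.5,0],"rot":[0,0,0],"grip":100},{"translation":[-33,23.5,0],"rot":[0,0,0],"grip":100},{"translation":[-33,23.5,0],"rot":[0,0,0],"grip":100},{"translation":[-33,23.5,0],"rot":[0,0,0],"grip":100},{"translation":[-33,23.5,0],"rot":[0,0,0],"grip":100},{"translation":[0,0,50],"rot":[0,0,0],"grip":100},{"translation":[0,0,50],"rot":[0,0,0],"grip":100},{"translation":[0,0,50],"rot":[0,0,0],"grip":100},{"translation":[0,0,0],"rot":[0,0,0],"grip":100},{"translation":[0,0,0],"rot":[0,0,0],"grip":100}]'; python3 chk.py
```

```text
t: 31.1
tool_pos: [0.6031, -0.1107, 0.0876]
tool_rot: [-3.141, 0.001, -3.032]
contact_force: [0.7, -0.2, 1.4]
grip_width: 0.0519
finger_force: 0.0
164 336 373 23 [[0.561, -0.104], [0.559, -0.083]]
176 304 373 70 [[0.57, -0.122], [0.566, -0.082]]
188 302 373 59 [[0.578, -0.122], [0.573, -0.081]]
200 302 373 72 [[0.585, -0.121], [0.58, -0.08]]
212 303 373 71 [[0.592, -0.12], [0.588, -0.078]]
224 303 320 18 [[0.6, -0.119], [0.599, -0.109]]
236 304 320 17 [[0.608, -0.118], [0.607, -0.108]]
248 304 320 17 [[0.616, -0.117], [0.615, -0.107]]
260 305 320 16 [[0.624, -0.116], [0.623, -0.106]]
272 268 320 41 [[0.635, -0.138], [0.632, -0.105]]
284 262 320 59 [[0.645, -0.141], [0.641, -0.104]]
296 262 321 60 [[0.654, -0.141], [0.649, -0.103]]
[ 0.6031 -0.1107  0.0876] [-3.141e+00  1.000e-03 -3.032e+00]
```

C is where expected (web offset -3 mm), and the V-block starts about 20 mm beyond the finger. I grip and lift.

```bash
python3 -m jog '[{"translation":[0,-3,20],"rot":[0,0,0],"grip":135},{"translation":[0,0,25],"rot":[0,0,0],"grip":135},{"translation":[0,0,16],"rot":[0,0,0],"grip":135},{"translation":[0,0,8],"rot":[0,0,0],"grip":135},{"translation":[0,0,0],"rot":[0,0,0],"grip":255},{"translation":[0,0,0],"rot":[0,0,0],"grip":255},{"translation":[0,0,0],"rot":[0,0,0],"grip":255},{"translation":[0,0,0],"rot":[0,0,0],"grip":255},{"translation":[0,0,0],"rot":[0,0,0],"grip":255},{"translation":[0,0,-20],"rot":[0,0,0],"grip":255},{"translation":[0,0,-40],"rot":[0,0,0],"grip":255},{"translation":[0,0,-50],"rot":[0,0,0],"grip":255},{"translation":[0,0,-50],"rot":[0,0,0],"grip":255},{"translation":[0,0,-50],"rot":[0,0,0],"grip":255},{"translation":[0,0,-30],"rot":[0,0,0],"grip":255},{"translation":[0,0,0],"rot":[0,0,0],"grip":255}]' 80
```

```text
t: 33.15
tool_pos: [0.6039, -0.1137, 0.2596]
tool_rot: [-3.141, 0.004, -3.032]
contact_force: [-0.1, 0.3, -1.9]
grip_width: 0.0087
finger_force: 78.1
```

```bash
python3 -m jog '[{"translation":[0,0,0],"rot":[0,0,0.16],"grip":255},{"translation":[24,32.5,0],"rot":[0,0,0],"grip":255},{"translation":[24,32.5,0],"rot":[0,0,0],"grip":255},{"translation":[24,32.5,0],"rot":[0,0,0],"grip":255},{"translation":[24,32.5,0],"rot":[0,0,0],"grip":255},{"translation":[24,32.5,0],"rot":[0,0,0],"grip":255},{"translation":[24,32.5,0],"rot":[0,0,0],"grip":255},{"translation":[24,32.5,0],"rot":[0,0,0],"grip":255},{"translation":[24,32.5,0],"rot":[0,0,0],"grip":255},{"translation":[24,32.5,0],"rot":[0,0,0],"grip":255},{"translation":[24,32.5,0],"rot":[0,0,0],"grip":255},{"translation":[24,31,0],"rot":[0,0,0],"grip":255},{"translation":[0,0,50],"rot":[0,0,0],"grip":255},{"translation":[0,0,50],"rot":[0,0,0],"grip":255},{"translation":[0,0,40],"rot":[0,0,0],"grip":255},{"translation":[0,0,0],"rot":[0,0,0],"grip":255},{"translation":[0,0,0],"rot":[0,0,0],"grip":255}]'
```

```text
t: 35.28
tool_pos: [0.357, 0.2554, 0.1179]
tool_rot: [-3.142, -0.0, 3.092]
contact_force: [0.7, 0.7, -1.8]
grip_width: 0.0084
finger_force: 78.3
```

```bash
python3 -m jog '[{"translation":[-4,0,30],"rot":[0,0,0],"grip":255},{"translation":[0,0,30],"rot":[0,0,0],"grip":255},{"translation":[0,0,20],"rot":[0,0,0],"grip":255},{"translation":[0,0,11],"rot":[0,0,0],"grip":255},{"translation":[0,0,0],"rot":[0,0,0],"grip":255},{"translation":[0,0,0],"rot":[0,0,0],"grip":255},{"translation":[0,0,0],"rot":[0,0,0],"grip":150},{"translation":[0,0,0],"rot":[0,0,0],"grip":150},{"translation":[0,0,0],"rot":[0,0,0],"grip":150},{"translation":[0,0,-20],"rot":[0,0,0],"grip":150},{"translation":[0,0,-40],"rot":[0,0,0],"grip":150},{"translation":[0,0,-50],"rot":[0,0,0],"grip":150},{"translation":[0,0,-50],"rot":[0,0,0],"grip":255},{"translation":[0,0,-50],"rot":[0,0,0],"grip":255},{"translation":[0,0,0],"rot":[0,0,0],"grip":255}]'
```

```text
t: 37.15
tool_pos: [0.3625, 0.2565, 0.24]
tool_rot: [3.136, 0.005, 3.092]
contact_force: [0.3, -0.6, -1.2]
grip_width: -0.0001
finger_force: 0.0
```

```bash
python3 -m jog '[{"translation":[-31.5,-35.5,0],"rot":[0,0,-0.05],"grip":255},{"translation":[-31.5,-35.5,0],"rot":[0,0,0],"grip":255},{"translation":[-31.5,-35.5,0],"rot":[0,0,0],"grip":255},{"translation":[-31.5,-35.5,0],"rot":[0,0,0],"grip":255},{"translation":[-31.5,-35.5,0],"rot":[0,0,0],"grip":255},{"translation":[-31.5,-35.5,20],"rot":[0,0,0],"grip":255},{"translation":[0,0,30],"rot":[0,0,0],"grip":255},{"translation":[0,0,0],"rot":[0,0,0],"grip":255},{"translation":[0,0,0],"rot":[0,0,0],"grip":255}]'
python3 - <<'E'
from meas import *
a=cam("wrist");b=cam("top")
L=rect(*b,.045,.29,.54,.15,.40,800);R=rect(*b,.045,.29,.54,-.43,-.18,800)
M=rect(*b,.045,.5,.74,-.12,.18,800)
cv2.imwrite("pics/s11.png",np.vstack([a[0],np.hstack([L,R,M])[:, :640]]))
h=cv2.cvtColor(a[0],cv2.COLOR_BGR2HSV);m=(h[...,2]<60).astype(np.uint8);m[230:]=0
for c in cv2.findContours(m,0,2)[0]:
    if cv2.contourArea(c)>1500:
        bx=cv2.boxPoints(cv2.minAreaRect(c));print(bx.round().tolist(),ray(bx,*a[1:],.049)[:,:2].round(3).tolist())
E
```

```text
t: 38.28
tool_pos: [0.5479, 0.0413, 0.1867]
tool_rot: [3.141, -0.0, -3.141]
contact_force: [0.0, 0.5, 0.3]
grip_width: 0.0001
finger_force: 0.0Traceback (most recent call last):
  File "<stdin>", line 5, in <module>
    return _nx.concatenate(arrs, 1, dtype=dtype, casting=casting)
           ~~~~~~~~~~~~~~~^^^^^^^^^^^^^^^^^^^^^^^^^^^^^^^^^^^^^^^
ValueError: all the input array dimensions except for the concatenation axis must match exactly, but along dimension 0, the array at index 0 has size 200 and the array at index 2 has size 192
```

Run:
```python
from meas import *
a=cam("wrist");b=cam("top")
L=rect(*b,.045,.29,.54,.15,.40,800);R=rect(*b,.045,.29,.54,-.43,-.18,800)
M=rect(*b,.045,.49,.74,-.12,.18,800)
cv2.imwrite("pics/s11.png",np.vstack([a[0],np.hstack([L,R,M])[:, :640]]))
h=cv2.cvtColor(a[0],cv2.COLOR_BGR2HSV);m=(h[...,2]<60).astype(np.uint8);m[230:]=0
for c in cv2.findContours(m,0,2)[0]:
    if cv2.contourArea(c)>1500:
        bx=cv2.boxPoints(cv2.minAreaRect(c));print(bx.round().tolist(),ray(bx,*a[1:],.049)[:,:2].round(3).tolist())
```

```text
[[282.0, 162.0], [336.0, 162.0], [336.0, 213.0], [282.0, 213.0]] [[0.527, 0.012], [0.527, 0.059], [0.574, 0.06], [0.574, 0.011]]
[[32.0, 22.0], [128.0, -14.0], [137.0, 9.0], [41.0, 45.0]] [[0.419, -0.174], [0.395, -0.097], [0.41, -0.093], [0.435, -0.172]]
```

View pics/s11.png

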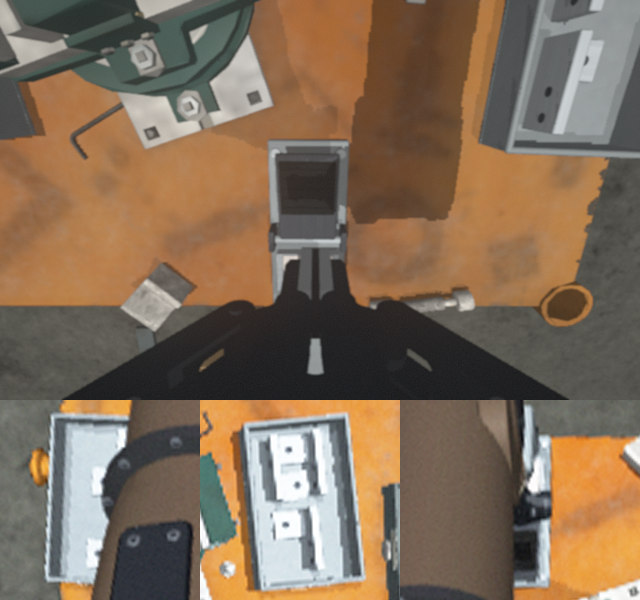

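The right bin holds A, E and D, and the left bin holds both left-hand brackets (top right of the wrist view). The treadle pad is at pixels (282-336,162-213), which gives a centre of (.550,.036). I press carefully.

```bash
python3 -m jog '[{"translation":[0,-6,40],"rot":[0,0,0],"grip":255},{"translation":[0,0,40],"rot":[0,0,0],"grip":255},{"translation":[0,0,40],"rot":[0,0,0],"grip":255},{"translation":[0,0,12],"rot":[0,0,0],"grip":255},{"translation":[0,0,5],"rot":[0,0,0],"grip":255},{"translation":[0,0,5],"rot":[0,0,0],"grip":255},{"translation":[0,0,5],"rot":[0,0,0],"grip":255},{"translation":[0,0,5],"rot":[0,0,0],"grip":255},{"translation":[0,0,0],"rot":[0,0,0],"grip":255},{"translation":[0,0,0],"rot":[0,0,0],"grip":255}]'
```

```text
t: 39.72
tool_pos: [0.548, 0.0348, 0.0354]
tool_rot: [3.141, 0.0, -3.141]
contact_force: [-4.1, 0.7, 7.6]
grip_width: -0.0001
finger_force: 3.8
```

```bash
python3 -m jog '[{"translation":[0,0,2],"rot":[0,0,0],"grip":255},{"translation":[0,0,2],"rot":[0,0,0],"grip":255},{"translation":[0,0,1],"rot":[0,0,0],"grip":255},{"translation":[0,0,0],"rot":[0,0,0],"grip":255},{"translation":[0,0,0],"rot":[0,0,0],"grip":255}]'
```

```text
t: 40.35
tool_pos: [0.5475, 0.0348, 0.0309]
tool_rot: [3.141, -0.0, -3.141]
contact_force: [-8.6, 0.2, 16.9]
grip_width: 0.0
finger_force: 8.3
```

```bash
python3 -m jog '[{"translation":[0,0,1.5],"rot":[0,0,0],"grip":255},{"translation":[0,0,1.5],"rot":[0,0,0],"grip":255},{"translation":[0,0,0],"rot":[0,0,0],"grip":255},{"translation":[0,0,0],"rot":[0,0,0],"grip":255},{"translation":[0,0,0],"rot":[0,0,0],"grip":255},{"translation":[0,0,0],"rot":[0,0,0],"grip":255}]'
```

```text
t: 41.1
tool_pos: [0.5476, 0.0348, 0.0302]
tool_rot: [3.14, 0.0, 3.141]
contact_force: [-18.6, -0.4, 48.1]
grip_width: 0.0002
finger_force: 24.7
```

The tool is firmly on the stop (48 N, moved under 1 mm). I let go and lift.

```bash
python3 -m jog '[{"translation":[0,0,-10],"rot":[0,0,0],"grip":255},{"translation":[0,0,-20],"rot":[0,0,0],"grip":255},{"translation":[0,0,-40],"rot":[0,0,0],"grip":255},{"translation":[0,0,-50],"rot":[0,0,0],"grip":255},{"translation":[0,0,-40],"rot":[0,0,0],"grip":255},{"translation":[0,0,0],"rot":[0,0,0],"grip":255},{"translation":[0,0,0],"rot":[0,0,0],"grip":255},{"translation":[0,0,0],"rot":[0,0,0],"grip":255}]'
python3 - <<'E'
from h import *
a=cam("wrist");h=cv2.cvtColor(a[0],cv2.COLOR_BGR2HSV);m=(h[...,2]<60).astype(np.uint8);m[230:]=0
for c in cv2.findContours(m,0,2)[0]:
    if cv2.contourArea(c)>1500: bx=cv2.boxPoints(cv2.minAreaRect(c));print(ray(bx,*a[1:],.049)[:,:2].round(3).tolist())
# steel mask inside the left bin, seen by wrist, in metric picture
r=rect(*a,.04,.30,.54,.19,.35,1000);print((cv2.cvtColor(r,cv2.COLOR_BGR2GRAY)>0).mean())
E
```

```text
t: 42.1
tool_pos: [0.5474, 0.0346, 0.1853]
tool_rot: [-3.141, -0.002, -3.141]
contact_force: [0.5, -0.1, -0.3]
grip_width: -0.0001
finger_force: 0.0
[[0.526, 0.011], [0.526, 0.059], [0.574, 0.06], [0.574, 0.009]]
[[0.419, -0.173], [0.396, -0.096], [0.41, -0.092], [0.435, -0.17]]
0.414727463312369
```

```bash
python3 -c "
from bench import ctrl
print(ctrl.sign_off())"
```

```text
the job is handed in; nothing more can be done
None
```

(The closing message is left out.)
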